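# Open the touch-latch parts case and put the boiler casting away

## Task

Open the parts case: press the lid down gently on its steel thumb disc until the latch inside trips, then take the gripper away at once and let the lid spring up fully open by itself, without touching it. Then pick up the metal boiler casting from the mat and lay it on its flat foot in the case's large bay, putting it down rather than dropping it and keeping it off the lid, and leave the lid open and everything else undisturbed.

Things in the scene. Friction and masses are not known exactly. Their poses are not given: they have to be found in the camera images.
- case: Fixed plywood case, 136 (x, depth) by 206 (y) by 50 mm (z), on a 3 mm mat. Origin: centre of its underside; front = -x, to the robot. Side walls 6 mm thick, 50 high; front wall 18 thick (holds the latch), 31 high; rear wall 6 thick, 40 high; floor 5 thick. A 4 mm divider, 30 high, at y = +36: large bay on its -y side, small bay (59 wide, holds a wheelset) on its +y side.
- lid (a joint): Plywood lid, 128 by 190 by 5 mm, lying between the side walls, hinged at the case's rear (+x) edge. 0 = latched, level with the side walls; negative = pressed down; 1.8 rad = fully open, leaning back past upright. Once tripped and free, a spring opens it and a damper slows it to about 3 s. It follows a slow finger up: draw away quickly, best up and towards the case's front (-x).
- lid_press (a point): Where to press: centre, on the lid's top face, of a flat 22 mm steel thumb disc midway along the lid's front edge, 12 mm in from it, 118 mm from the hinge. Moves with the lid; axes of the lid (of the case when shut).
- latch (a point): Latch, hidden in the front wall; this point: middle of that wall's top. Pressing the disc meets 0.5 to 7 mm of play that differs from run to run and cannot be seen (spring, about 3 N), then a trigger (6 to 7 N in all) that trips after 2 mm more, and 0.7 mm on a solid stop: 9 N or more there means tripped. The trigger stays where pushed; a second press carries on. Above 18 N it breaks.
- large_bay (a point): Centre of the large bay's floor, on the floor's top face, axes of the case; the bay is 112 mm in x, 131 mm in y.
- boiler_center (a point): Centre of the cast-metal boiler of a model engine, about 0.22 kg: barrel 26 mm in diameter, 70 long along its x, axis through this point, on a flat foot 50 by 20 whose underside is 21 mm below this point; z up. On top a chimney (12 across, 26 mm to +x, up to 25 above this point) and a dome (22 to -x, up to 19 above). Grip it across the barrel (26 mm), along its y.
- flywheel: Bystander: cast flywheel lying flat, 42 mm in diameter, 18 mm high. Origin under its centre.
- bracket: Bystander: cast frame bracket, 60 by 30 by 23 mm. Origin under its centre.
- wheelset: Bystander: small cast wheelset, 48 mm long, 20 mm high, lying in the case's small bay. Origin under its centre.
- jar: Bystander: paint jar, 34 mm in diameter, 45 mm high.
- glue: Bystander: glue bottle, 32 mm in diameter, 85 mm high.
- sander: Bystander: cork sanding block, 35 by 75 by 22 mm.
- driver: Bystander: screwdriver lying flat, 150 mm long.
- paintbrush: Bystander: brush lying flat, 160 mm long.
Not all that is in view belongs to the job. What is shaped like the part that bears boiler_center but purple is not meant.

How it is judged:
On the way:
1. the lid has sprung fully open (beyond 1.65 rad) with nothing of the robot touching it (value of joint lid above 1.65 rad and contact force between each of the arm, the fingers and lid below 0.1 N), for 0.2 s.
At the end, for the whole second after the job is handed in: The lid stands open (beyond 1.65 rad); the boiler lies at rest in the large bay, down on the floor (its centre within 30 mm of the case's underside) on its foot within 0.15 rad of level (value of joint lid above 1.65 rad and x of boiler_center in the frame of case between -0.05 and 0.062 m and y of boiler_center in the frame of case between -0.097 and 0.034 m and z of boiler_center in the frame of case below 0.03 m and angle between boiler_center's own z axis and vertical below 0.15 rad and linear speed of boiler below 0.02 m/s); the robot touches nothing.
It fails at once if the robot bears on the lid with more than 18 N (contact force between any of the fingers, the arm and lid above 18 N).
It fails at once if the robot touches the lid (over 1 N) while it swings up beyond 0.45 rad, or later (value of joint lid above 0.45 rad and contact force between any of the fingers, the arm and lid above 1 N).
It fails at once if the boiler is knocked or pressed against the lid (over 2 N) (contact force between boiler and lid above 2 N).
It fails at once if the boiler is dropped (falls freely at over 0.6 m/s) (linear speed of boiler above 0.6 m/s and contact force between the fingers and boiler below 0.05 N).
It fails at once if a bystander is shifted by more than 30 mm (distance of any of flywheel, bracket, wheelset, jar, glue, sander, driver, paintbrush from where it was at the start of the episode above 0.03 m).
It also fails if it takes over 58 s, if anything falls off the work surface, if the arm or the gripper's body presses on something with over 40 N, if the wrist force passes 120 N, or if a joint passes its speed limit or range.

## Robot

A 6-joint arm with a two-finger parallel gripper is mounted at the origin on the work surface. World frame = base frame: x ahead of the robot, y to its left, z up, the work surface at z = 0. Lengths are in m, angles in rad, forces in N, time in s.
With the tool pointing down it reaches from about 0.35 to 0.8 m from the base axis. Payload 7.3 kg.
Tool frame: the origin (TCP) lies at the very end of the fingers, on their centre line; the grasp point (between the pads) lies 19 mm behind it; z points along the fingers, y is the line along which they close (so a half turn about z gives the same grasp; the last joint's range is limited). The gripper opens to 85 mm and grips with 20 to 120 N. Pads are 22 mm wide; open, the fingers measure 114 mm over their backs; the gripper's body (76 mm by 85 mm) begins 54 mm behind the grasp point. The pads swing forward as they close: fully open they stand 13 mm farther back than shut.
Start: joints at [-1.415, 0.342, 1.524, -0, 1.275, -0.146], TCP at [0.156, -0.501, 0.207] pointing down, gripper open.
Joint ranges: [-2.53, 2.53], [-0.77, 2.02], [0.04, 2.7], [-1, 4.14], [0.28, 2.66], [-3.11, 3.11]. Speed limits (rad/s): [2.57, 2.57, 3.14, 3.14, 3.14, 3.14].

## Interface

Orientations are given as a unit quaternion [x, y, z, w].
In Python, from bench import sense, camera, finish_job gives the robot as it stands.
- The arm moves only by the tool carry_out, never from a script. Its arguments are lists of equal length, an entry for each row: "offset": the shift along the world's x, y, z as a fraction of full scale, a list of three; "turn": the turn, a rotation vector about the world's x, y, z as a fraction of full scale, a list of three; "fingers": the gripper's target within -1 to 1 (shut at 1, half-way at 0, fully open at -1). In form: {"offset": [[x, y, z], ...], "turn": [[wx, wy, wz], ...], "fingers": [fingers, ...]}. A call has 1 to 12 rows; each row is the pose to reach, as a shift and turn from the pose commanded when the call began; what a row does not reach only later rows make up. Full scale, the value 1, is 75 cm for a shift and 0.5 rad for a turn. A row lasts 1/8 s, in which the tool goes at most 62.5 mm and 10.7 degrees, less where a joint would pass 70% of its speed; a pose out of reach is approached as far as the arm can. A call with a number of a shift or a turn outside -1 to 1 is refused whole. A call with a gripper value outside its range is refused whole. The fingers move at their own pace and stop on an object; "newtons" is the grip in N (left out, the last holds). Time passes only in rows, so rows that repeat a pose let the fingers close. It gives the time, the measured TCP pose, the force, the opening and the grip force at its end, in the units of the state.
- sense(): the state, without advancing time (a new reading comes with each control period).
- camera(name): name is "scene" or "top" or "wrist"; returns a dict with "pixels" (384x512x3 uint8, red, green, blue), "fx", "fy", "cx", "cy" (pixels), "T" (4x4, takes a point from camera to world coordinates); the wrist camera has in their place "mount" (4x4, takes a point from camera to tool coordinates, whose origin is the TCP and whose axes are the flange's). Camera axes: x right, y up, looking along -z (the intrinsics and any distortion apply to the point x, -y, -z); pixel columns grow to the right and rows downward; lengths in m; the calibration is good to about 2 mm. A picture is of the moment at which its call begins: read the wrist's pose just before it. There is no depth.
- finish_job(): hands the job in; it is judged then, once.
The state is a dict: "t": time; "joints": joint angles; "joint_velocities": joint speeds; "joint_efforts": joint torques, N m; "position": TCP position; "eef_rot": TCP orientation; "wrist_force": force on the tool from outside, world axes, zero at the start; "wrist_torque": the same for the moment, N m; "gripper_width": finger opening in m; "grasp_force": force on a finger pad.
Only numpy, scipy, OpenCV 4.12 (cv2) and the standard library are available. Lean on these libraries where they do the work, as an engineer would, in place of code of your own. Each camera call takes 0.05 s, during which the arm holds its last target. There are 200 camera calls.

## Working session

There is one attempt and no reset: what is moved stays moved. The work goes in short steps, Python scripts to look and compute and a tool call to move; the robot and the scene stay as the last step left them, time stands still between calls to the robot, and variables do not carry over. Pictures are saved under pics/ and viewed, at most 10 in all, crops included, and the job is handed in when it is done.

Besides the shell and the picture viewer there is one more tool, called after "Emit:" in YAML: its name, and indented under it one key for each argument. carry_out: Moves the arm, as the interface text tells. Its arguments: {"type":"object","properties":{"offset":{"type":"array","items":{"type":"array","items":{"type":"number"}}},"turn":{"type":"array","items":{"type":"array","items":{"type":"number"}}},"fingers":{"type":"array","items":{"type":"number"}},"newtons":{"type":"number"}},"required":["offset","turn","fingers"]}

```bash
mkdir -p pics; cat > h.py <<'E'
import numpy as np,cv2
from bench import sense,camera
def ray(c,u,v,T=None):
    T=np.array(c["T"]) if T is None else T
    d=np.array([(u-c["cx"])/c["fx"],-(v-c["cy"])/c["fy"],-1.])
    return T[:3,3],T[:3,:3]@d
def onz(c,u,v,z):
    o,d=ray(c,u,v); return o+d*(z-o[2])/d[2]
E
python3 - <<'E'
from h import *
s=sense(); print(s)
for n in("scene","top"):
    c=camera(n); print(n,{k:v for k,v in c.items() if k!="pixels"})
    np.save(n+'.npy',c,allow_pickle=True)
    cv2.imwrite(f'pics/{n}0.png',cv2.resize(c["pixels"][:,:,::-1],(768,576),interpolation=cv2.INTER_CUBIC))
E
```

```text
{'t': 0.0, 'joints': array([-1.41498906e+00,  3.42736600e-01,  1.52502022e+00, -6.35436372e-06,
        1.27539330e+00, -1.46012061e-01]), 'joint_velocities': array([ 0.00079877, -0.00101926, -0.00057637,  0.00013004,  0.00090895,
        0.00066893]), 'joint_efforts': array([-2.15943801e-03, -4.33679295e+01, -2.46013141e+01, -4.27655450e-04,
        7.84126954e-03,  2.24698510e-06]), 'position': array([ 0.15600496, -0.50082769,  0.20671767]), 'eef_rot': array([ 9.88634292e-01,  1.50338389e-01, -6.85272324e-06, -7.78711067e-04]), 'wrist_force': array([-0.78101295,  0.35611875,  0.65651469]), 'wrist_torque': array([ 0.03576515, -0.00042365, -0.01960016]), 'grasp_force': 0.0, 'gripper_width': 0.08538187552956002}
scene {'fx': 462.5276586029757, 'fy': 462.5276586029757, 'cx': 261.0336047698979, 'cy': 189.65284711753517, 'T': array([[-0.19730964, -0.68280341,  0.70345462,  1.47487631],
       [ 0.9802079 , -0.14924006,  0.1300764 ,  0.11906235],
       [ 0.016167  ,  0.71519711,  0.6987358 ,  0.98528443],
       [ 0.        ,  0.        ,  0.        ,  1.        ]])}
top {'fx': 416.552160542639, 'fy': 416.552160542639, 'cx': 258.16281730365625, 'cy': 195.10218435058374, 'T': array([[ 0.00518323,  0.99754268, -0.06986947,  0.50090222],
       [-0.99996019,  0.00567791,  0.00688343, -0.07165414],
       [ 0.00726323,  0.06983101,  0.99753239,  1.19839841],
       [ 0.        ,  0.        ,  0.        ,  1.        ]])}
```

View pics/top0.png

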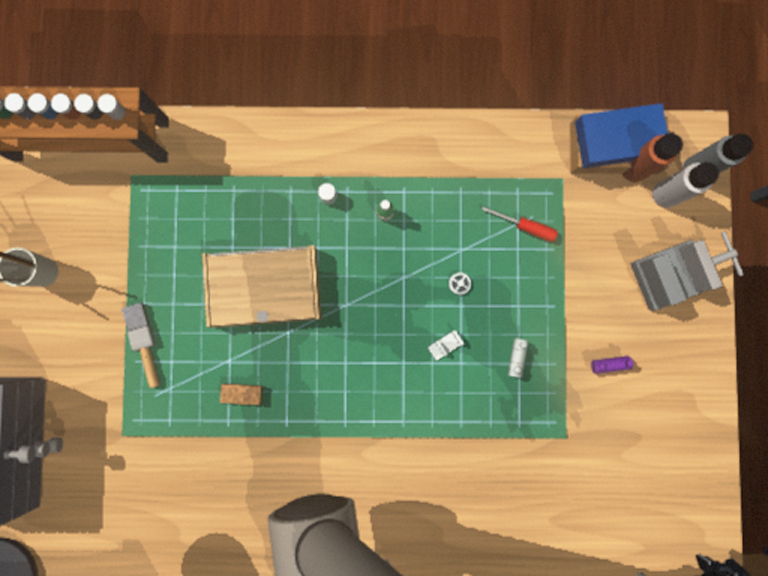

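View pics/scene0.png

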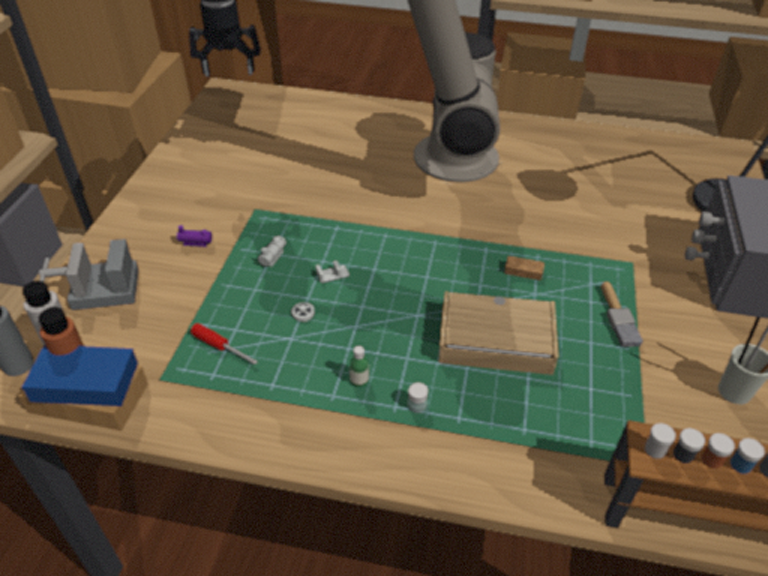

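In the top view (768×576), the grey-white casting is at (519,358) and the purple look-alike at (613,365). The other pale castings are the bracket (446,346) and the flywheel (460,284). The grey barrel with chimney and dome, lying on the mat, is the boiler. The case is around (262,287), with its steel disc at (262,316). I'll measure these and make one enlarged crop to confirm.

```bash
python3 - <<'E'
from h import *
t=np.load('top.npy',allow_pickle=True).item(); s=np.load('scene.npy',allow_pickle=True).item()
def comp(c,cond,u,v,r):
    p=c["pixels"].astype(int); m=cond(p).astype(np.uint8); w=np.zeros_like(m); w[v-r:v+r,u-r:u+r]=1; m*=w
    n,l,st,ce=cv2.connectedComponentsWithStats(m); i=1+np.argmax(st[1:,4]); 
    ct=cv2.findContours((l==i).astype(np.uint8),0,2)[0][0]
    return st[i],ce[i],cv2.minAreaRect(ct),(l==i)
grey=lambda p:(p.max(2)-p.min(2)<35)&(p.min(2)>100)
for c,u,v,nm in((t,346,239,'top'),(s,181,167,'scene')):
    st,ce,r,m=comp(c,grey,u,v,20); print(nm,st,ce,r)
    if nm=='top':
        b=cv2.boxPoints(r); print([onz(c,*q,0.024)[:2].round(4) for q in b]); print('ctr',onz(c,*ce,0.026))
st,ce,r,m=comp(t,lambda p:(p[:,:,2]>p[:,:,0]*0.85)&(p.min(2)>90),175,211,9); print('disc',st,ce,onz(t,*ce,.053))
# case outline
p=t["pixels"].astype(int); m=(p[:,:,0]>p[:,:,1]+5).astype(np.uint8); w=np.zeros_like(m); w[155:230,120:225]=1
m=cv2.morphologyEx(m*w,cv2.MORPH_OPEN,np.ones((3,3),np.uint8)); ct=max(cv2.findContours(m,0,2)[0],key=cv2.contourArea)
print(cv2.minAreaRect(ct)); ap=cv2.approxPolyDP(ct,3,True)[:,0]; print([(tuple(q),onz(t,*q,.053)[:2].round(4)) for q in ap])
A=cv2.resize(t["pixels"][215:265,320:370],(380,380),interpolation=cv2.INTER_CUBIC)
B=cv2.resize(t["pixels"][155:230,125:225],(420,380),interpolation=cv2.INTER_CUBIC)
cv2.imwrite('pics/crop.png',np.hstack([A,B])[:,:,::-1])
E
```

```text
top [339 225  13  27 245] [344.71836735 238.12653061] ((344.6730651855469, 238.13462829589844), (9.60969066619873, 25.887331008911133), 11.309932708740234)
[array([ 0.4304, -0.3028]), array([ 0.5015, -0.3177]), array([ 0.4964, -0.3443]), array([ 0.4253, -0.3292])]
ctr [ 0.46340538 -0.32320134  0.026     ]
scene [173 157  18  20 198] [181.91919192 166.44949495] ((182.00001525878906, 166.50001525878906), (12.020814895629883, 20.50609588623047), 45.0)
disc [171 208   7   7  37] [174.40540541 210.54054054] [0.53733255 0.15016944 0.053     ]
((173.62759399414062, 191.03103637695312), (48.498565673828125, 76.31880187988281), 85.2363510131836)
[((np.int32(209), np.int32(164)), array([0.6667, 0.057 ])), ((np.int32(135), np.int32(170)), array([0.6487, 0.261 ])), ((np.int32(138), np.int32(217)), array([0.5191, 0.2495])), ((np.int32(173), np.int32(215)), array([0.5251, 0.1538])), ((np.int32(171), np.int32(209)), array([0.5415, 0.1596])), ((np.int32(175), np.int32(207)), array([0.5471, 0.1487])), ((np.int32(177), np.int32(214)), array([0.5279, 0.1429])), ((np.int32(212), np.int32(212)), array([0.5339, 0.047 ]))]
```

View pics/crop.png

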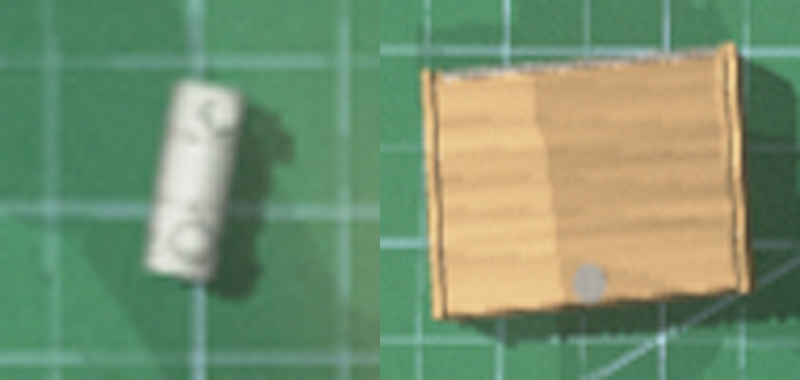

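The crop shows the grey casting with its chimney ring near (205,115) and dome near (185,240), so this is the boiler and not the purple one. The disc sits midway along the lid's front edge. The boiler is at about (0.463,-0.323) with yaw -0.207, the case centre at (0.592,0.154) with yaw 0.085, and the disc at about (0.539,0.150). Next I'll move above the disc with the fingers shut.

Emit:
carry_out:
  offset:
    - [0.511,0.868,-0.067]
    - [0.511,0.868,-0.067]
    - [0.511,0.868,-0.067]
    - [0.511,0.868,-0.067]
    - [0.511,0.868,-0.067]
    - [0.511,0.868,-0.067]
    - [0.511,0.868,-0.067]
    - [0.511,0.868,-0.067]
    - [0.511,0.868,-0.067]
    - [0.511,0.868,-0.067]
    - [0.511,0.868,-0.067]
    - [0.511,0.868,-0.067]
  turn:
    - [0,0,-0.434]
    - [0,0,-0.434]
    - [0,0,-0.434]
    - [0,0,-0.434]
    - [0,0,-0.434]
    - [0,0,-0.434]
    - [0,0,-0.434]
    - [0,0,-0.434]
    - [0,0,-0.434]
    - [0,0,-0.434]
    - [0,0,-0.434]
    - [0,0,-0.434]
  fingers: [1,1,1,1,1,1,1,1,1,1,1,1]

```text
t: 1.6
position: [0.5363, 0.1456, 0.1572]
eef_rot: [0.999, 0.043, -0.0, 0.0]
wrist_force: [-0.6, -0.7, 0.1]
gripper_width: 0.0
grasp_force: 0.0
```

```bash
cat >> h.py <<'E'
from scipy.spatial.transform import Rotation as R
def wristT():
    s=sense(); c=camera("wrist"); W=np.eye(4); W[:3,:3]=R.from_quat(s["eef_rot"]).as_matrix(); W[:3,3]=s["position"]
    c["T"]=W@np.array(c["mount"]); return s,c
E
python3 - <<'E'
from h import *
s,c=wristT(); print(s["position"],s["wrist_force"])
p=c["pixels"].astype(int); cv2.imwrite('pics/w1.png',c["pixels"][:,:,::-1])
print(c["T"].round(3).tolist(),c["fx"])
T=np.linalg.inv(c["T"]); q=T@np.array([.539,.150,.053,1]); print('expect',c["cx"]+c["fx"]*q[0]/-q[2],c["cy"]+c["fy"]*q[1]/q[2])
np.save('w1.npy',c,allow_pickle=True)
E
```

```text
[0.53633016 0.14560869 0.15718701] [-0.62937096 -0.73871298  0.14827579]
[[0.086, 0.943, 0.322, 0.619], [-0.996, 0.081, 0.028, 0.154], [0.001, -0.323, 0.946, 0.325], [0.0, 0.0, 0.0, 1.0]] 285.3072916251288
expect 252.16509562847835 175.3322323201447
```

View pics/w1.png

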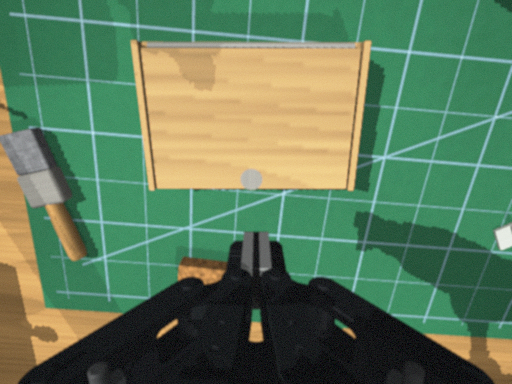

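The disc is at pixel (251,180) and the wrist ray puts it at x≈0.535, within 2–4 mm of the top view. I'll use (0.537,0.150) and go down to just above the lid.

Emit:
carry_out:
  offset:
    - [-0.003,0,-0.06]
    - [-0.003,0,-0.122]
    - [-0.003,0,-0.122]
    - [-0.003,0,-0.122]
  turn:
    - [0,0,0]
    - [0,0,0]
    - [0,0,0]
    - [0,0,0]
  fingers: [1,1,1,1]

```text
t: 2.15
position: [0.5345, 0.1436, 0.0675]
eef_rot: [0.999, 0.042, 0.001, -0.0]
wrist_force: [-0.8, -0.2, 0.1]
gripper_width: -0.0003
grasp_force: 0.0
```

```bash
python3 - <<'E'
from h import *
c=np.load('w1.npy',allow_pickle=True).item()
for u,v in((251,179.5),(152,189),(354,189),(135,42),(369,42)): print(u,v,onz(c,u,v,.053).round(4))
s=sense(); print(s["position"],s["wrist_force"])
E
```

```text
251 179.5 [0.5346 0.1508 0.053 ]
152 189 [0.516  0.2497 0.053 ]
354 189 [0.5334 0.0463 0.053 ]
135 42 [0.6492 0.26   0.053 ]
369 42 [0.6665 0.0597 0.053 ]
[0.53445762 0.14361084 0.06754308] [-0.79561402 -0.24037147  0.06859864]
```

Emit:
carry_out:
  offset:
    - [0.001,0.009,0]
    - [0.001,0.009,-0.008]
    - [0.001,0.009,-0.014]
  turn:
    - [0,0,0]
    - [0,0,0]
    - [0,0,0]
  fingers: [1,1,1]

```text
t: 2.52
position: [0.5344, 0.1505, 0.0559]
eef_rot: [0.999, 0.043, 0.0, 0.0]
wrist_force: [0.6, -0.8, -0.1]
gripper_width: 0.0002
grasp_force: 0.0
```

Now I'll press in steps (0.00133 = 1 mm).

Emit:
carry_out:
  offset:
    - [0,0,-0.0015]
    - [0,0,-0.003]
    - [0,0,-0.003]
  turn:
    - [0,0,0]
    - [0,0,0]
    - [0,0,0]
  fingers: [1,1,1]

```text
t: 2.9
position: [0.5342, 0.1503, 0.0533]
eef_rot: [0.999, 0.042, -0.0, 0.0]
wrist_force: [-0.5, -0.0, 0.5]
gripper_width: -0.0001
grasp_force: 0.0
```

Emit:
carry_out:
  offset:
    - [0,0,-0.0013]
    - [0,0,-0.0013]
    - [0,0,-0.0013]
  turn:
    - [0,0,0]
    - [0,0,0]
    - [0,0,0]
  fingers: [1,1,1]

```text
t: 3.28
position: [0.5342, 0.1503, 0.0524]
eef_rot: [0.999, 0.042, 0.0, 0.0]
wrist_force: [0.4, -0.9, -0.7]
gripper_width: -0.0001
grasp_force: 0.0
```

Emit:
carry_out:
  offset:
    - [0,0,-0.0013]
    - [0,0,-0.0013]
    - [0,0,-0.0013]
  turn:
    - [0,0,0]
    - [0,0,0]
    - [0,0,0]
  fingers: [1,1,1]

```text
t: 3.65
position: [0.5342, 0.1504, 0.0514]
eef_rot: [0.999, 0.042, -0.0, 0.0]
wrist_force: [-0.2, 0.4, -0.0]
gripper_width: -0.0002
grasp_force: 0.0
```

Emit:
carry_out:
  offset:
    - [0,0,-0.0013]
    - [0,0,-0.0013]
    - [0,0,-0.0013]
  turn:
    - [0,0,0]
    - [0,0,0]
    - [0,0,0]
  fingers: [1,1,1]

```text
t: 4.03
position: [0.5342, 0.1504, 0.0504]
eef_rot: [0.999, 0.042, -0.0, 0.0]
wrist_force: [0.3, -0.3, -0.0]
gripper_width: -0.0003
grasp_force: 0.0
```

Emit:
carry_out:
  offset:
    - [0,0,-0.0013]
    - [0,0,-0.0013]
    - [0,0,-0.0013]
  turn:
    - [0,0,0]
    - [0,0,0]
    - [0,0,0]
  fingers: [1,1,1]

```text
t: 4.4
position: [0.5342, 0.1504, 0.0495]
eef_rot: [0.999, 0.042, -0.0, 0.0]
wrist_force: [0.8, -0.8, -1.1]
gripper_width: -0.0001
grasp_force: 0.0
```

Emit:
carry_out:
  offset:
    - [0,0,-0.0013]
    - [0,0,-0.0013]
    - [0,0,-0.0013]
  turn:
    - [0,0,0]
    - [0,0,0]
    - [0,0,0]
  fingers: [1,1,1]

```text
t: 4.78
position: [0.5342, 0.1503, 0.0485]
eef_rot: [0.999, 0.042, -0.0, 0.0]
wrist_force: [0.3, 0.9, -0.2]
gripper_width: 0.0002
grasp_force: 0.0
```

```bash
python3 - <<'E'
from h import *
s,c=wristT(); print(s["position"],s["wrist_force"],s["wrist_torque"])
t=camera("scene")
A=cv2.resize(c["pixels"][60:260,130:380],(400,320)); B=cv2.resize(t["pixels"][180:260,280:380],(400,320),interpolation=cv2.INTER_CUBIC)
cv2.imwrite('pics/press.png',np.hstack([A,B])[:,:,::-1])
E
```

```text
[0.53421241 0.15033941 0.04850339] [ 0.34528964  0.85394262 -0.21097628] [-0.02529797  0.01098516 -0.03108009]
```

View pics/press.png

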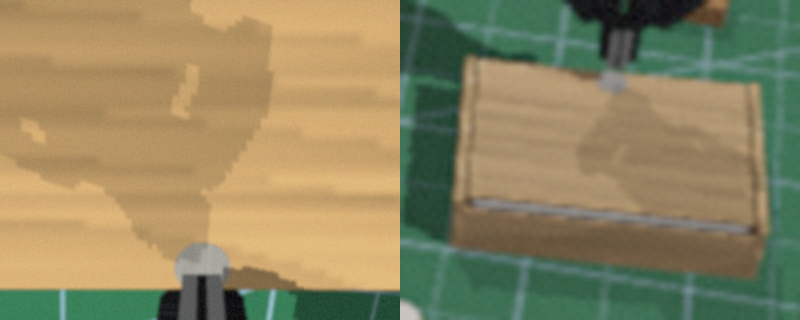

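```bash
python3 - <<'E'
from h import *
s=np.load('scene.npy',allow_pickle=True).item(); w=np.load('w1.npy',allow_pickle=True).item()
def proj(c,p,T=None):
    q=np.linalg.inv(c["T"] if T is None else T)@np.append(p,1); return np.array([c["cx"]-c["fx"]*q[0]/q[2],c["cy"]+c["fy"]*q[1]/q[2]]).round(1)
P=np.array([.5342,.1503,.0485])
for nm,p in(('tcp',P),('tcp+11x',P+[.011,0,0]),('tcp+5z',P+[0,0,.005])):
    q=proj(s,p); print(nm,'scene',q,'crop',(q-[280,180])*4)
d=np.array([.5346,.1508,.053]); print('disc',(proj(s,d)-[280,180])*4)
W=np.array(w["mount"])
for p in ([0,0,0],[.011,0,0],[0,0,-.019],[0,0,-.03]):
    q=proj(w,p,W); print(p,'wrist',q,'crop',(q-[130,60])*1.6)
E
```

```text
tcp scene [331.9 201.1] crop [207.6  84.4]
tcp+11x scene [331.6 203.8] crop [206.4  95.2]
tcp+5z scene [332.1 199.8] crop [208.4  79.2]
disc [209.2  80.4]
[0, 0, 0] wrist [256.8 224.8] crop [202.88 263.68]
[0.011, 0, 0] wrist [256.8 209.2] crop [202.88 238.72]
[0, 0, -0.019] wrist [256.9 239.1] crop [203.04 286.56]
[0, 0, -0.03] wrist [257.  248.9] crop [203.2  302.24]
```

The picture shows the shut fingertips ending at crop (203,275), about 9 mm behind the nominal TCP, with the disc centred under them at (203,262). The lid hasn't been touched yet, so I'll keep going down.

Emit:
carry_out:
  offset:
    - [0,0,-0.002]
    - [0,0,-0.0026]
    - [0,0,-0.0026]
  turn:
    - [0,0,0]
    - [0,0,0]
    - [0,0,0]
  fingers: [1,1,1]

```text
t: 5.25
position: [0.5342, 0.1503, 0.0465]
eef_rot: [0.999, 0.042, -0.0, 0.0]
wrist_force: [-0.4, 0.6, 0.0]
gripper_width: 0.0
grasp_force: 0.0
```

Emit:
carry_out:
  offset:
    - [0,0,-0.001]
    - [0,0,-0.002]
    - [0,0,-0.002]
  turn:
    - [0,0,0]
    - [0,0,0]
    - [0,0,0]
  fingers: [1,1,1]

```text
t: 5.62
position: [0.5342, 0.1503, 0.045]
eef_rot: [0.999, 0.042, -0.0, 0.0]
wrist_force: [0.3, -0.3, 0.1]
gripper_width: 0.0001
grasp_force: 0.0
```

```bash
python3 - <<'E'
from h import *
s,c=wristT(); print(s["position"],s["wrist_force"],s["wrist_torque"])
t=camera("scene")
A=cv2.resize(c["pixels"][190:265,205:305],(400,300),interpolation=cv2.INTER_CUBIC); B=cv2.resize(t["pixels"][175:220,305:365],(400,300),interpolation=cv2.INTER_CUBIC)
cv2.imwrite('pics/press2.png',np.hstack([A,B])[:,:,::-1])
E
```

```text
[0.53415152 0.15034545 0.04498408] [ 0.30263232 -0.29062377  0.14003896] [-0.00090209 -0.05208133 -0.05330722]
```

View pics/press2.png

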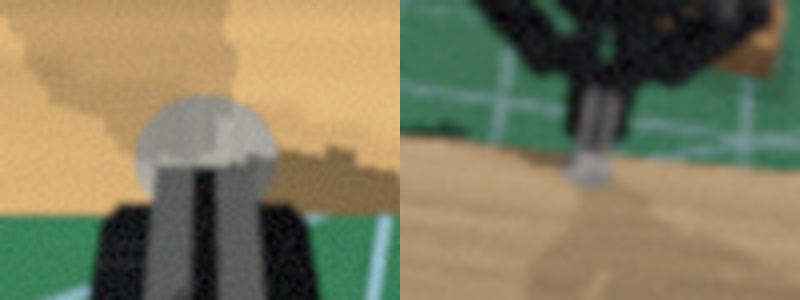

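```bash
python3 - <<'E'
from h import *
s=np.load('scene.npy',allow_pickle=True).item(); w=np.load('w1.npy',allow_pickle=True).item()
W=np.eye(4); W[:3,:3]=R.from_quat([.999,.0423,0,0]).as_matrix(); W[:3,3]=[.5342,.1503,.045]; T=W@np.array(w["mount"])
def tri(a,b):
    o1,d1=ray(s,*a); o2,d2=ray(w,*b,T); x=np.linalg.lstsq(np.c_[d1,-d2],o2-o1,rcond=None)[0]; return o1+d1*x[0],o2+d2*x[1]
print('tip',tri((335,197.5),(257,231)))
print('disc far edge',tri((333.2,203),(256.5,213.8)))
E
```

```text
tip (array([0.54786918, 0.15649028, 0.07767709]), array([0.54695819, 0.15142503, 0.07839867]))
disc far edge (array([0.54640477, 0.15436488, 0.05380435]), array([0.54599903, 0.15153251, 0.05410143]))
```

Emit:
carry_out:
  offset:
    - [0,0,-0.0013]
    - [0,0,-0.0026]
    - [0,0,-0.0026]
  turn:
    - [0,0,0]
    - [0,0,0]
    - [0,0,0]
  fingers: [1,1,1]

```text
t: 6.1
position: [0.5342, 0.1504, 0.043]
eef_rot: [0.999, 0.042, -0.0, 0.0]
wrist_force: [0.2, -0.1, -0.3]
gripper_width: -0.0
grasp_force: 0.0
```

Emit:
carry_out:
  offset:
    - [0,0,-0.0013]
    - [0,0,-0.0026]
    - [0,0,-0.0026]
  turn:
    - [0,0,0]
    - [0,0,0]
    - [0,0,0]
  fingers: [1,1,1]

```text
t: 6.48
position: [0.5342, 0.1503, 0.0411]
eef_rot: [0.999, 0.042, -0.0, 0.0]
wrist_force: [-0.1, 0.5, 0.8]
gripper_width: -0.0002
grasp_force: 0.0
```

Emit:
carry_out:
  offset:
    - [0,0,-0.0013]
    - [0,0,-0.0026]
    - [0,0,-0.0026]
  turn:
    - [0,0,0]
    - [0,0,0]
    - [0,0,0]
  fingers: [1,1,1]

```text
t: 6.85
position: [0.5342, 0.1503, 0.0391]
eef_rot: [0.999, 0.042, -0.0, 0.0]
wrist_force: [0.3, 0.2, -0.6]
gripper_width: -0.0001
grasp_force: 0.0
```

Emit:
carry_out:
  offset:
    - [0,0,-0.0013]
    - [0,0,-0.0026]
    - [0,0,-0.0026]
  turn:
    - [0,0,0]
    - [0,0,0]
    - [0,0,0]
  fingers: [1,1,1]

```text
t: 7.22
position: [0.5341, 0.1503, 0.0372]
eef_rot: [0.999, 0.042, -0.0, 0.0]
wrist_force: [-0.4, -0.5, -0.4]
gripper_width: 0.0001
grasp_force: 0.0
```

Emit:
carry_out:
  offset:
    - [0,0,-0.0016]
    - [0,0,-0.0033]
    - [0,0,-0.0033]
  turn:
    - [0,0,0]
    - [0,0,0]
    - [0,0,0]
  fingers: [1,1,1]

```text
t: 7.6
position: [0.5341, 0.1503, 0.0346]
eef_rot: [0.999, 0.042, -0.0, 0.0]
wrist_force: [-0.7, -0.0, -0.3]
gripper_width: 0.0002
grasp_force: 0.0
```

```bash
python3 - <<'E'
from h import *
s,c=wristT(); print(s["position"],s["wrist_force"])
t=camera("scene")
A=cv2.resize(c["pixels"][190:265,205:305],(400,300),interpolation=cv2.INTER_CUBIC); B=cv2.resize(t["pixels"][175:220,305:365],(400,300),interpolation=cv2.INTER_CUBIC)
cv2.imwrite('pics/press3.png',np.hstack([A,B])[:,:,::-1])
E
```

```text
[0.53413359 0.15033971 0.03464649] [-0.65505346 -0.00915335 -0.31074611]
```

View pics/press3.png

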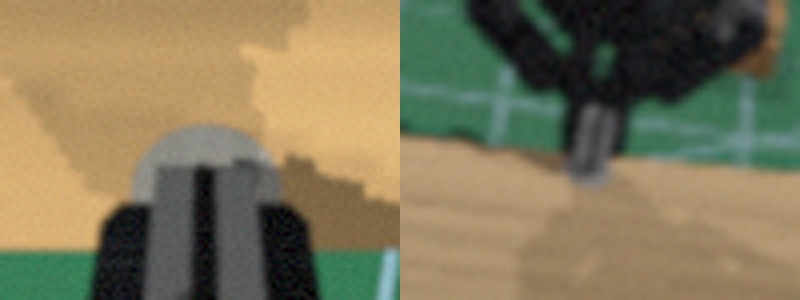

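Both views now agree: the tip (wrist crop y=165) and the disc's far edge (y=125) should meet after about 12 mm more. I'll go down 5 mm, then in small steps.

Emit:
carry_out:
  offset:
    - [0,0,-0.003]
    - [0,0,-0.0067]
    - [0,0,-0.0067]
  turn:
    - [0,0,0]
    - [0,0,0]
    - [0,0,0]
  fingers: [1,1,1]

```text
t: 8.07
position: [0.5341, 0.1503, 0.0295]
eef_rot: [0.999, 0.042, -0.0, 0.0]
wrist_force: [0.2, -0.5, -0.3]
gripper_width: -0.0005
grasp_force: 0.0
```

Emit:
carry_out:
  offset:
    - [0,0,-0.0013]
    - [0,0,-0.0026]
    - [0,0,-0.0026]
  turn:
    - [0,0,0]
    - [0,0,0]
    - [0,0,0]
  fingers: [1,1,1]

```text
t: 8.45
position: [0.5342, 0.1503, 0.0279]
eef_rot: [0.999, 0.042, 0.0, 0.0]
wrist_force: [-1.0, -0.4, 2.8]
gripper_width: 0.0
grasp_force: 1.4
```

Contact at 2.8 N, which is the play spring. Continuing with fine steps.

Emit:
carry_out:
  offset:
    - [0,0,-0.0013]
    - [0,0,-0.0013]
  turn:
    - [0,0,0]
    - [0,0,0]
  fingers: [1,1]

```text
t: 8.7
position: [0.5342, 0.1504, 0.0268]
eef_rot: [0.999, 0.042, -0.0, 0.0]
wrist_force: [-1.3, 0.5, 2.5]
gripper_width: 0.0
grasp_force: 1.4
```

Emit:
carry_out:
  offset:
    - [0,0,-0.0013]
    - [0,0,-0.0013]
  turn:
    - [0,0,0]
    - [0,0,0]
  fingers: [1,1]

```text
t: 8.95
position: [0.5342, 0.1504, 0.0258]
eef_rot: [0.999, 0.042, -0.0, 0.0]
wrist_force: [-1.2, -0.1, 2.8]
gripper_width: 0.0001
grasp_force: 1.4
```

Emit:
carry_out:
  offset:
    - [0,0,-0.0013]
    - [0,0,-0.0013]
  turn:
    - [0,0,0]
    - [0,0,0]
  fingers: [1,1]

```text
t: 9.2
position: [0.5342, 0.1503, 0.0248]
eef_rot: [0.999, 0.042, -0.0, 0.0]
wrist_force: [-1.1, 0.3, 2.5]
gripper_width: 0.0002
grasp_force: 1.4
```

Emit:
carry_out:
  offset:
    - [0,0,-0.0013]
    - [0,0,-0.0013]
  turn:
    - [0,0,0]
    - [0,0,0]
  fingers: [1,1]

```text
t: 9.45
position: [0.5342, 0.1504, 0.024]
eef_rot: [0.999, 0.042, -0.0, 0.0]
wrist_force: [-1.6, 0.1, 4.5]
gripper_width: 0.0004
grasp_force: 2.1
```

Emit:
carry_out:
  offset:
    - [0,0,-0.0013]
    - [0,0,-0.0013]
  turn:
    - [0,0,0]
    - [0,0,0]
  fingers: [1,1]

```text
t: 9.7
position: [0.5342, 0.1504, 0.0232]
eef_rot: [0.999, 0.042, 0.0, 0.0]
wrist_force: [-2.7, -0.1, 6.1]
gripper_width: 0.0002
grasp_force: 2.9
```

Emit:
carry_out:
  offset:
    - [0,0,-0.001]
    - [0,0,-0.001]
  turn:
    - [0,0,0]
    - [0,0,0]
  fingers: [1,1]

```text
t: 9.95
position: [0.5342, 0.1504, 0.0225]
eef_rot: [0.999, 0.042, 0.0, 0.0]
wrist_force: [-3.1, 0.6, 6.0]
gripper_width: 0.0001
grasp_force: 3.1
```

Emit:
carry_out:
  offset:
    - [0,0,-0.001]
    - [0,0,-0.001]
  turn:
    - [0,0,0]
    - [0,0,0]
  fingers: [1,1]

```text
t: 10.2
position: [0.5342, 0.1504, 0.0218]
eef_rot: [0.999, 0.042, 0.0, 0.0]
wrist_force: [-2.8, -0.5, 5.9]
gripper_width: 0.0004
grasp_force: 3.2
```

Emit:
carry_out:
  offset:
    - [0,0,-0.001]
    - [0,0,-0.001]
  turn:
    - [0,0,0]
    - [0,0,0]
  fingers: [1,1]

```text
t: 10.45
position: [0.5342, 0.1504, 0.0213]
eef_rot: [0.999, 0.042, 0.0, 0.0]
wrist_force: [-4.2, -0.4, 9.0]
gripper_width: 0.0001
grasp_force: 4.7
```

9.0 N means it's on the stop and tripped. One small extra nudge, then a fast retreat up and to the front.

Emit:
carry_out:
  offset:
    - [0,0,-0.0005]
    - [-0.06,0,0.08]
    - [-0.12,0,0.16]
    - [-0.15,0,0.24]
    - [-0.15,0,0.24]
    - [-0.15,-0.05,0.24]
  turn:
    - [0,0,0]
    - [0,0,0]
    - [0,0,0]
    - [0,0,0]
    - [0,0,0]
    - [0,0,0]
  fingers: [1,1,1,1,1,1]

```text
t: 11.2
position: [0.4226, 0.114, 0.2029]
eef_rot: [0.999, 0.044, 0.003, -0.0]
wrist_force: [0.6, 0.3, -0.2]
gripper_width: -0.0
grasp_force: 0.0
```

```bash
python3 - <<'E'
from h import *
s=sense(); print(s["t"],s["position"],s["wrist_force"])
p=camera("scene")["pixels"].astype(int); q=np.load('scene.npy',allow_pickle=True).item()["pixels"]
print('change in case area',np.abs(p-q)[190:250,290:375].mean())
E
```

```text
11.2 [0.42256622 0.11397574 0.20292682] [ 0.58486504  0.34977271 -0.19709439]
change in case area 14.541633986928105
```

Emit:
carry_out:
  offset:
    - [0.055,-0.581,0]
    - [0.055,-0.581,0]
    - [0.055,-0.581,0]
    - [0.055,-0.581,0]
    - [0.055,-0.581,0]
    - [0.055,-0.581,0]
    - [0.055,-0.581,0]
    - [0.055,-0.581,0]
    - [0.055,-0.581,0]
    - [0.055,-0.581,0]
    - [0.055,-0.581,0]
  turn:
    - [0,0,-0.58]
    - [0,0,-0.58]
    - [0,0,-0.58]
    - [0,0,-0.58]
    - [0,0,-0.58]
    - [0,0,-0.58]
    - [0,0,-0.58]
    - [0,0,-0.58]
    - [0,0,-0.58]
    - [0,0,-0.58]
    - [0,0,-0.58]
  fingers: [-0.3,-0.3,-0.3,-0.3,-0.3,-0.3,-0.3,-0.3,-0.3,-0.3,-0.3]

```text
t: 12.62
position: [0.4633, -0.3218, 0.2011]
eef_rot: [0.995, -0.102, 0.0, 0.0]
wrist_force: [0.2, -0.2, -0.4]
gripper_width: 0.0558
grasp_force: 0.0
```

```bash
python3 - <<'E'
from h import *
s,c=wristT(); print(s["t"],s["position"],s["eef_rot"],s["gripper_width"])
np.save('w2.npy',c,allow_pickle=True); t=camera("scene"); np.save('s2.npy',t,allow_pickle=True)
cv2.imwrite('pics/w2.png',np.hstack([cv2.resize(c["pixels"],(400,300)),cv2.resize(t["pixels"],(400,300))])[:,:,::-1])
m=c["pixels"].astype(int); m=((m.max(2)-m.min(2)<35)&(m.min(2)>110)).astype(np.uint8)
n,l,st,ce=cv2.connectedComponentsWithStats(m)
for i in range(1,n):
    if st[i,4]>150:
        r=cv2.minAreaRect(cv2.findContours((l==i).astype(np.uint8),0,2)[0][0]); b=cv2.boxPoints(r)
        print(st[i],ce[i].round(1),onz(c,*ce[i],.024).round(4),[onz(c,*q,.024)[:2].round(3).tolist() for q in b])
E
```

```text
12.625 [ 0.46330062 -0.32182196  0.20107739] [ 9.94822716e-01 -1.01625246e-01  2.08289551e-04  1.69466871e-04] 0.05577257695151411
[123  41  38  41 915] [141.5  60.9] [ 0.6005 -0.2202  0.024 ] [[0.624, -0.207], [0.615, -0.246], [0.576, -0.234], [0.585, -0.193]]
[ 247  133   22   60 1202] [257.7 162.7] [ 0.4609 -0.3235  0.024 ] [[0.426, -0.302], [0.499, -0.318], [0.494, -0.343], [0.42, -0.329]]
[140 142  33  34 606] [156.3 158.7] [ 0.4912 -0.2017  0.024 ] [[0.497, -0.179], [0.513, -0.205], [0.486, -0.223], [0.469, -0.196]]
[130 163  24  24 286] [141.1 174.8] [ 0.4752 -0.1766  0.024 ] [[0.484, -0.162], [0.493, -0.174], [0.466, -0.191], [0.457, -0.179]]
```

View pics/w2.png

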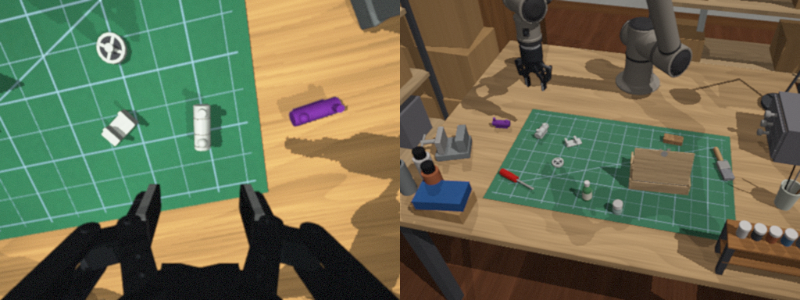

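The wrist view shows the boiler between the open fingertips' line, with the purple part well to the right (pane (318,110)). Boiler centre is (0.461,-0.323), matching the top view. The pressing contact at TCP z≈0.0285 on a lid at 0.053 means the real finger ends sit about 24 mm behind the reported TCP, so I'll plan heights with that. I'll go partway down and check the lid at the same time.

Emit:
carry_out:
  offset:
    - [-0.003,-0.002,-0.08]
    - [-0.003,-0.002,-0.16]
    - [-0.003,-0.002,-0.2]
    - [-0.003,-0.002,-0.2]
    - [-0.003,-0.002,-0.2]
    - [-0.003,-0.002,-0.2]
    - [-0.003,-0.002,-0.2]
    - [-0.003,-0.002,-0.2]
  turn:
    - [0,0,0]
    - [0,0,0]
    - [0,0,0]
    - [0,0,0]
    - [0,0,0]
    - [0,0,0]
    - [0,0,0]
    - [0,0,0]
  fingers: [-0.3,-0.3,-0.3,-0.3,-0.3,-0.3,-0.3,-0.3]

```text
t: 13.72
position: [0.4609, -0.3246, 0.0514]
eef_rot: [0.995, -0.102, 0.0, 0.0]
wrist_force: [-0.5, -0.7, 0.9]
gripper_width: 0.0554
grasp_force: 0.0
```

```bash
python3 - <<'E'
from h import *
s,c=wristT(); print(s["t"],s["position"],s["eef_rot"],s["gripper_width"])
t=camera("top")
cv2.imwrite('pics/w3.png',np.hstack([cv2.resize(c["pixels"],(400,300)),cv2.resize(t["pixels"][140:240,110:243],(400,300))])[:,:,::-1])
E
```

```text
13.725 [ 0.46094134 -0.32460479  0.05136199] [ 9.94740386e-01 -1.02426660e-01  4.42014367e-04  3.85853506e-04] 0.05540734890921237
```

View pics/w3.png

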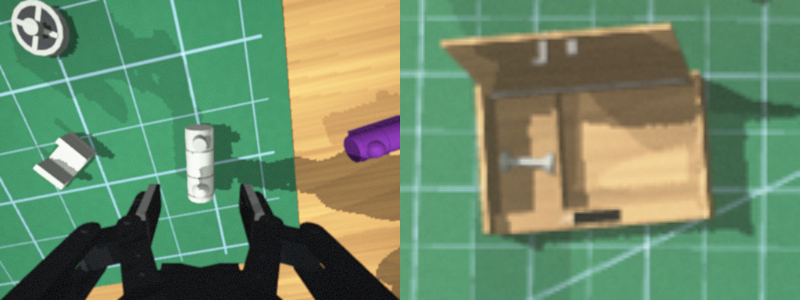

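The lid stands open, with the large bay clear on the right and the wheelset in the left bay. The boiler at pane (200,165) is centred between the fingers (155 and 250). I'll go down to the grasp.

Emit:
carry_out:
  offset:
    - [0,0.001,-0.05]
    - [0,0.001,-0.075]
    - [0,0.001,-0.082]
    - [0,0.001,-0.082]
  turn:
    - [0,0,0]
    - [0,0,0]
    - [0,0,0]
    - [0,0,0]
  fingers: [-0.3,-0.3,-0.3,-0.3]

```text
t: 14.32
position: [0.4608, -0.3238, -0.0106]
eef_rot: [0.995, -0.102, 0.0, 0.0]
wrist_force: [0.3, 0.1, -0.8]
gripper_width: 0.0558
grasp_force: 0.0
```

```bash
python3 - <<'E'
from h import *
s,c=wristT(); print(s["t"],s["position"],s["wrist_force"])
cv2.imwrite('pics/w4.png',c["pixels"][:,:,::-1])
m=c["pixels"].astype(int); m=((m.max(2)-m.min(2)<35)&(m.min(2)>120)).astype(np.uint8)
n,l,st,ce=cv2.connectedComponentsWithStats(m)
for i in range(1,n):
    if st[i,4]>150: print(st[i],ce[i].round(1),onz(c,*ce[i],.03).round(4))
E
```

```text
14.325 [ 0.460847   -0.3237716  -0.01063315] [ 0.32555006  0.06484696 -0.78078054]
[ 230  185   52  140 5861] [256.8 252.5] [ 0.4649 -0.3245  0.03  ]
[   0  211   70   60 1749] [ 26.7 242.7] [ 0.4941 -0.2117  0.03  ]
[  0 278  33  19 248] [ 11.8 287.3] [ 0.4707 -0.1916  0.03  ]
```

View pics/w4.png

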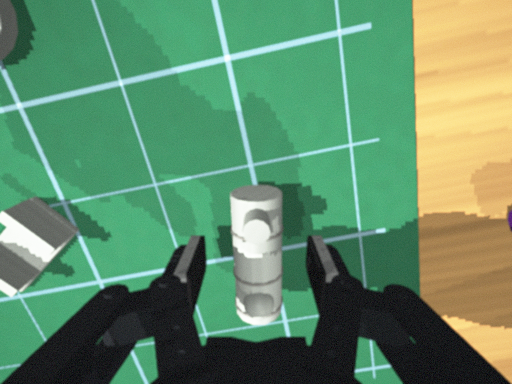

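The boiler spans v=185–325 and the pads sit beside its middle between chimney and dome. I'll go 5 mm lower and close.

Emit:
carry_out:
  offset:
    - [0,0,-0.007]
    - [0,0,-0.007]
    - [0,0,-0.007]
    - [0,0,-0.007]
    - [0,0,-0.007]
    - [0,0,-0.007]
    - [0,0,-0.007]
    - [0,0,-0.007]
  turn:
    - [0,0,0]
    - [0,0,0]
    - [0,0,0]
    - [0,0,0]
    - [0,0,0]
    - [0,0,0]
    - [0,0,0]
    - [0,0,0]
  fingers: [-0.3,1,1,1,1,1,1,1]
  newtons: 45

```text
t: 15.38
position: [0.4608, -0.3238, -0.0157]
eef_rot: [0.995, -0.102, 0.0, 0.0]
wrist_force: [-2.0, 0.4, 6.0]
gripper_width: 0.0246
grasp_force: 44.4
```

Gripped: width 25 mm, 44 N. Lift slowly, then higher.

Emit:
carry_out:
  offset:
    - [0,0,0.01]
    - [0,0,0.03]
    - [0,0,0.08]
    - [0,0,0.14]
    - [0,0,0.2]
    - [0,0,0.2]
    - [0,0,0.2]
  turn:
    - [0,0,0]
    - [0,0,0]
    - [0,0,0]
    - [0,0,0]
    - [0,0,0]
    - [0,0,0]
    - [0,0,0]
  fingers: [1,1,1,1,1,1,1]

```text
t: 16.25
position: [0.4602, -0.3231, 0.1336]
eef_rot: [0.995, -0.102, -0.0, -0.0]
wrist_force: [-0.7, 1.1, -2.9]
gripper_width: 0.0246
grasp_force: 44.6
```

```bash
python3 - <<'E'
from h import *
s,c=wristT(); print(s["t"],s["position"],s["wrist_force"],s["gripper_width"],s["grasp_force"])
m=c["pixels"].astype(int); m=((m.max(2)-m.min(2)<35)&(m.min(2)>110)).astype(np.uint8)
n,l,st,ce=cv2.connectedComponentsWithStats(m)
for i in range(1,n):
    if st[i,4]>150: print(st[i],ce[i].round(1))
# lid: fraction wood in bay, case corner re-check from top view
t=camera("top"); cv2.imwrite('pics/t5.png',t["pixels"][:,:,::-1])
ct=np.array([.5913,.1537]); a=.086; Rm=np.array([[np.cos(a),-np.sin(a)],[np.sin(a),np.cos(a)]])
print('bay', ct+Rm@[.006,-.0315])
E
```

```text
16.25 [ 0.46024535 -0.32314694  0.13363148] [-0.67158468  1.07711585 -2.86863336] 0.024608857802684774 44.62710499763489
[  88   25   47   52 1290] [110.6  50.1]
[113 151  40  40 833] [132.7 171.1]
[102 176  28  28 350] [114.7 190.2]
[ 229  191   52  141 5104] [254. 261.]
bay [0.59998349 0.12283178]
```

The boiler is held level, and the weight reads about 2 to 3 N. I'll turn the tool by 1.86 rad on the way, so its camera side points away from the raised lid and the boiler lies along the case's y. The turn is split over four calls.

Emit:
carry_out:
  offset:
    - [0.006,0.066,0.01]
    - [0.012,0.131,0.02]
    - [0.018,0.197,0.02]
  turn:
    - [0,0,0.31]
    - [0,0,0.62]
    - [0,0,0.93]
  fingers: [1,1,1]

```text
t: 16.73
position: [0.4738, -0.1744, 0.1481]
eef_rot: [0.991, 0.132, -0.001, -0.0]
wrist_force: [0.5, 0.6, -2.1]
gripper_width: 0.0244
grasp_force: 44.8
```

Emit:
carry_out:
  offset:
    - [0.006,0.066,0]
    - [0.012,0.131,0]
    - [0.018,0.197,0]
  turn:
    - [0,0,0.31]
    - [0,0,0.62]
    - [0,0,0.93]
  fingers: [1,1,1]

```text
t: 17.1
position: [0.487, -0.0265, 0.1477]
eef_rot: [0.934, 0.357, -0.001, -0.001]
wrist_force: [0.5, -0.1, -2.9]
gripper_width: 0.0246
grasp_force: 44.8
```

Emit:
carry_out:
  offset:
    - [0.006,0.066,0]
    - [0.012,0.131,0]
    - [0.018,0.197,0]
  turn:
    - [0,0,0.31]
    - [0,0,0.62]
    - [0,0,0.93]
  fingers: [1,1,1]

```text
t: 17.48
position: [0.5005, 0.1211, 0.1476]
eef_rot: [0.827, 0.562, -0.001, -0.001]
wrist_force: [0.3, 0.2, -2.0]
gripper_width: 0.0246
grasp_force: 44.8
```

Emit:
carry_out:
  offset:
    - [0,0,0]
    - [0,0,0]
    - [0,0,0]
    - [0,0,0]
  turn:
    - [0,0,0.31]
    - [0,0,0.62]
    - [0,0,0.93]
    - [0,0,0.93]
  fingers: [1,1,1,1]

```text
t: 17.98
position: [0.5005, 0.1196, 0.1477]
eef_rot: [0.677, 0.736, -0.001, -0.001]
wrist_force: [-0.4, 0.3, -2.1]
gripper_width: 0.0243
grasp_force: 44.8
```

Emit:
carry_out:
  offset:
    - [0.06,0.002,0]
    - [0.122,0.004,0]
    - [0.122,0.004,0]
    - [0.122,0.004,-0.05]
    - [0.122,0.004,-0.1]
    - [0.122,0.004,-0.14]
    - [0.122,0.004,-0.17]
    - [0.122,0.004,-0.18]
    - [0.122,0.004,-0.18]
  turn:
    - [0,0,0]
    - [0,0,0]
    - [0,0,0]
    - [0,0,0]
    - [0,0,0]
    - [0,0,0]
    - [0,0,0]
    - [0,0,0]
    - [0,0,0]
  fingers: [1,1,1,1,1,1,1,1,1]

```text
t: 19.1
position: [0.5922, 0.1226, 0.0138]
eef_rot: [0.677, 0.736, -0.0, -0.0]
wrist_force: [-0.8, -0.6, -1.4]
gripper_width: 0.0246
grasp_force: 45.3
```

Emit:
carry_out:
  offset:
    - [0,0,-0.01]
    - [0,0,-0.02]
    - [0,0,-0.026]
    - [0,0,-0.026]
  turn:
    - [0,0,0]
    - [0,0,0]
    - [0,0,0]
    - [0,0,0]
  fingers: [1,1,1,1]

```text
t: 19.6
position: [0.5925, 0.1226, -0.006]
eef_rot: [0.677, 0.736, -0.0, -0.0]
wrist_force: [-0.4, -0.0, -2.1]
gripper_width: 0.0249
grasp_force: 45.3
```

Emit:
carry_out:
  offset:
    - [0,0,-0.0025]
    - [0,0,-0.005]
    - [0,0,-0.005]
  turn:
    - [0,0,0]
    - [0,0,0]
    - [0,0,0]
  fingers: [1,1,1]

```text
t: 19.98
position: [0.5927, 0.1226, -0.0094]
eef_rot: [0.677, 0.736, -0.0, -0.0]
wrist_force: [-0.6, -0.2, -3.5]
gripper_width: 0.0246
grasp_force: 45.3
```

Emit:
carry_out:
  offset:
    - [0,0,-0.001]
    - [0,0,-0.002]
    - [0,0,-0.002]
  turn:
    - [0,0,0]
    - [0,0,0]
    - [0,0,0]
  fingers: [1,1,1]

```text
t: 20.35
position: [0.5928, 0.1226, -0.0106]
eef_rot: [0.677, 0.736, 0.0, 0.0]
wrist_force: [-1.3, 0.4, -1.0]
gripper_width: 0.0246
grasp_force: 45.5
```

Emit:
carry_out:
  offset:
    - [0,0,-0.001]
    - [0,0,-0.001]
  turn:
    - [0,0,0]
    - [0,0,0]
  fingers: [1,1]

```text
t: 20.6
position: [0.5928, 0.1226, -0.0106]
eef_rot: [0.677, 0.736, 0.0, 0.0]
wrist_force: [-2.5, -0.8, 6.3]
gripper_width: 0.0247
grasp_force: 46.1
```

It's down on the floor (+6 N). I'll release to about 47 mm and lift straight up.

Emit:
carry_out:
  offset:
    - [0,0,0]
    - [0,0,0]
    - [0,0,0]
    - [0,0,0]
    - [0,0,0.03]
    - [0,0,0.08]
    - [0,0,0.15]
    - [0,0,0.22]
    - [-0.05,0,0.25]
    - [-0.15,0,0.25]
    - [-0.2,0,0.25]
    - [-0.2,0,0.25]
  turn:
    - [0,0,0]
    - [0,0,0]
    - [0,0,0]
    - [0,0,0]
    - [0,0,0]
    - [0,0,0]
    - [0,0,0]
    - [0,0,0]
    - [0,0,0]
    - [0,0,0]
    - [0,0,0]
    - [0,0,0]
  fingers: [-0.1,-0.1,-0.1,-0.1,-0.1,-0.1,-0.1,-0.1,-0.1,-0.1,-0.1,-0.1]

```text
t: 22.1
position: [0.4393, 0.1228, 0.1761]
eef_rot: [0.676, 0.736, -0.001, -0.001]
wrist_force: [1.1, 0.3, 0.2]
gripper_width: 0.0471
grasp_force: 0.0
```

```bash
python3 - <<'E'
from h import *
s=sense(); print(s["t"],s["position"],s["wrist_force"],s["gripper_width"])
ct=np.array([.5913,.1537]); a=.086; Rm=np.array([[np.cos(a),-np.sin(a)],[np.sin(a),np.cos(a)]])
t0=np.load('top.npy',allow_pickle=True).item()["pixels"]; t=camera("top"); m=t["pixels"].astype(int); m=((m.max(2)-m.min(2)<35)&(m.min(2)>100)).astype(np.uint8); m[:,:115]=0;m[:120]=0;m[290:]=0;m[:,375:]=0
n,l,st,ce=cv2.connectedComponentsWithStats(m)
for i in range(1,n):
    if st[i,4]>60:
        r=cv2.minAreaRect(cv2.findContours((l==i).astype(np.uint8),0,2)[0][0]); p=onz(t,*ce[i],.03)
        print(st[i],r[1],p.round(3),'case',(Rm.T@(p[:2]-ct)).round(3))
cv2.imwrite('pics/end.png',t["pixels"][:,:,::-1])
E
```

```text
22.1 [0.4393242  0.12275422 0.17610897] [1.09990153 0.29005699 0.17594192] 0.04709304168537816
[212 122  14  14 141] (13.40000057220459, 12.0) [0.772 0.036 0.03 ] case [ 0.17  -0.133]
[321 138  25  12  74] (25.997346878051758, 3.5282113552093506) [ 0.732 -0.292  0.03 ] case [ 0.102 -0.456]
[299 181  15  16 167] (15.0, 14.0) [ 0.601 -0.215  0.03 ] case [-0.022 -0.368]
[173 186  26  10 228] (9.0, 25.0) [0.594 0.123 0.03 ] case [ 0.   -0.03]
[143 191  18   7  68] (6.0, 17.0) [0.585 0.218 0.03 ] case [-0.001  0.065]
[285 220  25  20 263] (11.871976852416992, 23.637954711914062) [ 0.487 -0.188  0.03 ] case [-0.134 -0.332]
[155 231  14  52 457] (51.02204132080078, 11.0851469039917) [0.408 0.189 0.03 ] case [-0.18   0.051]
[ 115  235   43   52 1912] (48.70510482788086, 42.310855865478516) [0.398 0.262 0.03 ] case [-0.183  0.125]
```

The boiler lies at case (0.000,-0.030) with the same footprint as before, 25×9 px. It's upright in the large bay. The lid is open and the gripper is clear.

```bash
python3 -c "
from bench import finish_job
print(finish_job())"
```

```text
the job is handed in; nothing more can be done
None
```

I tripped the latch, the lid sprang fully open on its own, and the boiler now lies on its foot in the large bay; the job is handed in at about 22 s, but no verdict came back.

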